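# Bring a watch case to the inspection microscope's detent

## Task

Load the loose steel watch case into the nest of the inspection slide, flat on its seat with the bore over the white spigot, while the carriage is still at its loading end. Then pinch the carriage's grip post and slide the carriage along its rail towards the microscope until the spring ball clicks into the notch of the detent plate; do not run on past the notch. Finish with the fingers still holding the post and the ball resting in the notch, ready for the picture, with the case seated, the microscope never touched and the tweezers, oil bottle and brass box left where they are.

Things in the scene. Friction and masses are not known exactly. Their poses are not given: they have to be found in the camera images.
- slide_base: inspection slide: an aluminium base plate 90 x 290 x 10 mm with a steel rail along its length, fixed to the bench. Origin: centre of the underside, on the bench top. Its own y axis is the rail's axis; its +y end is the microscope's end, its -y end the loading end. The end stops are 26 mm high
- carriage: aluminium carriage on the rail, slides only along the slide's y axis, against about 1 N of drag, between stops (origin at y = -90 to +105 mm of the slide). Block 58 x 60 mm, top 38 mm above the bench. On its back (+x) face a brass spring plunger with a 10 mm steel ball. Origin: on the bench level, under the centre of the nest; axes parallel to the slide's
- nest (a point): centre of the nest's seat on the carriage, 44 mm above the bench: a round white seat of 33 mm diameter, 6 mm above the carriage block, with a white spigot of 24 mm diameter and 7 mm height in the middle whose upper 4 mm taper to 17 mm
- grip_post (a point): grip point of the carriage's knurled upright post, 14 mm diameter, standing 34 mm above the carriage's outrigger, 95 mm in front (-x) of the nest. The point lies on the post's axis 58 mm above the bench; post top at 72 mm, outrigger top at 38 mm
- microscope: fixed inspection station behind (+x) the rail: foot, column to 200 mm height and a black camera tube tilted 45 degrees; column axis 132 mm behind the rail's axis, lens 43 mm behind it and 90 mm above the bench. It carries the steel detent plate. Origin: on the bench level, on the rail's axis, exactly where the carriage's origin stands when the ball is in the notch; axes parallel to the slide's
- watch_case: loose open steel watch case, 35 g or so, a ring of 38 mm outer and about 28 mm inner diameter, 9 mm high, with small lugs that stand out; lies flat on the bench. Origin: on the underside, 2 mm from the ring's centre
- case_centre (a point): centre of the watch case's ring, on its underside
- tweezers: bystander: steel tweezers 14 x 118 x 10 mm lying loose on the bench, origin under the centre
- oil_bottle: bystander: small amber oil bottle with black cap, 44 mm diameter, 72 mm high, origin under the centre
- movement_box: bystander: round brass box, 45 mm diameter, 23 mm high, origin under the centre
- notch (a point): the notch in the detent plate, 29 mm above the bench, 44 mm behind the rail's axis. From the loading end the ball climbs a ramp from about 20 to 12 mm before the notch (resistance 4 to 9 N), crosses a flat land (2 to 5 N), and about 4 mm before the notch drops in: the resistance falls to nothing or reverses, and the ball centres a loosely held carriage. Leaving the notch again takes 10 N or more

How it is judged:
On the way:
1. the watch case sits on the nest, let go, with the carriage still clear of the microscope (horizontal distance between case_centre and nest below 0.003 m and z of case_centre in the frame of nest below 0.0015 m and angle between watch_case's own z axis and vertical below 0.08 rad and contact force between the fingers and watch_case below 0.05 N and y of carriage in the frame of microscope below -0.08 m), for 0.2 s.
At the end, for the whole second after the job is handed in: the carriage rests within 1.5 mm of the notch (ball in the notch) while the fingers hold its post with more than 2 N; the watch case lies flat on the nest's seat, its centre within 3 mm of the nest's, 1.5 mm in height, not touched by the fingers (y of carriage in the frame of microscope between -0.0015 and 0.0015 m and linear speed of carriage below 0.005 m/s and contact force between the fingers and carriage above 2 N and horizontal distance between case_centre and nest below 0.003 m and z of case_centre in the frame of nest between -0.0015 and 0.0015 m and angle between watch_case's own z axis and vertical below 0.08 rad and contact force between the fingers and watch_case below 0.05 N); the arm keeps its last pose, push and grip.
It fails at once if the carriage is run more than 10 mm past the notch (y of carriage in the frame of microscope above 0.01 m).
It fails at once if the robot bumps the microscope (contact force between any of the arm, the fingers and microscope above 1 N).
It fails at once if tweezers, oil bottle or brass box moved by more than 20 mm (distance of any of tweezers, oil_bottle, movement_box from where it was at the start of the episode above 0.02 m).
It also fails if it takes over 64 s, if anything falls off the work surface, if the arm or the gripper's body presses on something with over 40 N, if the wrist force passes 120 N, or if a joint passes its speed limit or range.

## Robot

A 7-joint arm with a two-finger parallel gripper is mounted at the origin on a cart in front of the work surface, level with it; the furniture and walls round the work are solid. World frame = base frame: x ahead of the robot, y to its left, z up, the work surface at z = 0. Lengths are in m, angles in rad, forces in N, time in s.
With the tool pointing down it reaches from about 0.425 to 0.95 m from the base axis. Payload 4.7 kg.
Tool frame: the origin (TCP) lies between the finger pads; the fingertips stand 25 mm ahead of it and the grasp point (between the pads) lies 6 mm ahead of it; x points along the fingers, z is the direction in which the jaws open and shut, and the axes are right-handed (so a half turn about x gives the same grasp; the last joint's range is limited). The gripper opens to 85 mm and grips with 20 to 120 N. Pads are 22 mm wide; open, the fingers measure 114 mm over their backs; the gripper's body (76 mm by 85 mm) begins 54 mm behind the grasp point. The pads swing forward as they close: fully open they stand 13 mm farther back than shut.
Start: joints at [-0.029, 0.469, -0.049, 1.532, 0.024, 1.141, -0.082], TCP at [0.675, 0, 0.256] pointing down, gripper open.
Joint ranges: [-2.59, 2.59], [-0.33, 1.99], [-1.39, 1.29], [0.1, 2.45], [-1.04, 4.18], [0.21, 1.99], [-2.66, 2.66]. Speed limits (rad/s): [2.57, 2.57, 3.14, 3.14, 3.14, 3.14, 3.14].

## Interface

Orientations are given as a 3x3 rotation matrix whose columns are the frame's x, y, z axes.
In Python, from rig import * gives the robot as it stands. Calls block until the motion is done:
- movep(position, orientation): joint-space move of the TCP to a pose.
- move_l(position, attitude=None, feed=0.15, until_force=None): straight line of the TCP; attitude=None keeps the orientation; feed is the mean speed in m/s. With until_force (N) it stops when the force on the tool has changed by that much, and returns True; else False.
- move_joints(angles): joint-space move.
- command_gripper(opening, newtons=None): finger opening in m; newtons is the grip in N (None keeps the last); returns when the fingers have stopped.
- sleep(seconds).
- inverse_kinematics(position, orientation): joint angles nearest the present ones, or None.
- sense(): the state.
- camera(name): name is "scene" or "side" or "wrist"; returns (picture, depth): 400x640x3 uint8, red, green, blue; 400x640 float32, m along the optical axis (not along the pixel's ray), 0 where there is no reading.
- camera_params(name): a dict with "K" (3x3 intrinsics, pixels), "dist" ([k1, k2, p1, p2, k3] as OpenCV has them; the pictures are not rectified), "position" and "rotation" of the camera in the world; the wrist camera has in their place "tool_from_camera" (4x4, takes a point from camera to tool coordinates, whose origin is the TCP and whose axes are the tool frame's). Camera axes: x right, y down, z forward; pixel columns grow to the right and rows downward; lengths in m; the calibration is good to about 2 mm. A picture is of the moment at which its call begins: read the wrist's pose just before it. camera_params takes no time and is no camera call.
A pose or a line that the arm cannot do raises Unreachable and nothing moves.
- finish_job(): hands the job in, once; it reports no verdict.
The state is a dict: "time_s": time; "joint_pos": joint angles; "qd": joint speeds; "joint_efforts": joint torques, N m; "position": TCP position; "tcp_rot": TCP orientation; "wrist_force": force on the tool from outside, world axes, zero at the start; "ft_torque": the same for the moment, N m; "finger_gap": finger opening in m.
Only numpy, scipy, OpenCV 4.12 (cv2) and the standard library are available. Lean on these libraries where they do the work, as an engineer would, in place of code of your own. Each camera call takes 0.05 s, during which the arm holds its last target.

## Working session

There is one attempt and no reset: what is moved stays moved. The work goes in short steps, each a Python script; the robot and the scene stay as the last script left them, time stands still between calls to the robot, and variables do not carry over. Pictures are saved under pics/ and viewed, and the job is handed in when it is done.

```bash
mkdir -p pics; ls; cat > h.py <<'E'
from rig import *
import numpy as np, cv2
def snap(n,f):
    s=sense(); p,d=camera(n); cv2.imwrite(f'pics/{f}.png',p[:,:,::-1]); 
    np.savez(f'pics/{f}.npz',p=p,d=d,pos=s['position'],rot=s['tcp_rot']); return s,p,d
def campose(n,pos=None,rot=None):
    c=camera_params(n); K=np.array(c['K']); D=np.array(c['dist'])
    if n=='wrist':
        T=np.array(c['tool_from_camera']); R=np.array(rot)@T[:3,:3]; t=np.array(rot)@T[:3,3]+np.array(pos)
    else: R=np.array(c['rotation']); t=np.array(c['position'])
    return K,D,R,t
def ray(n,uv,pos=None,rot=None):
    K,D,R,t=campose(n,pos,rot)
    q=cv2.undistortPoints(np.array(uv,float).reshape(-1,1,2),K,D).reshape(-1,2)
    return t,(R@np.c_[q,np.ones(len(q))].T).T
def atz(n,uv,z,pos=None,rot=None):
    t,r=ray(n,uv,pos,rot); return t+r*((z-t[2])/r[:,2])[:,None]
def withd(n,uv,d,pos=None,rot=None):
    t,r=ray(n,uv,pos,rot); uv=np.array(uv).reshape(-1,2).astype(int); return t+r*d[uv[:,1],uv[:,0]][:,None]
def proj(n,X,pos=None,rot=None):
    K,D,R,t=campose(n,pos,rot); rv,_=cv2.Rodrigues(R.T)
    return cv2.projectPoints(np.array(X,float).reshape(-1,1,3),rv,-R.T@t,K,D)[0].reshape(-1,2)
E
python3 - <<'E'
from h import *
for n in ['scene','side','wrist']: 
    snap(n,n+'0'); print(camera_params(n))
print(sense())
E
```

```text
pics
{'K': array([[364.06429841,   0.        , 319.31020192],
       [  0.        , 364.06429841, 198.81389101],
       [  0.        ,   0.        ,   1.        ]]), 'dist': array([-0.07748618,  0.        ,  0.        ,  0.        ,  0.        ]), 'position': array([-0.0113428 ,  0.67764992,  0.51282361]), 'rotation': array([[-0.83399552, -0.22889336,  0.50205508],
       [-0.55175328,  0.3532931 , -0.7554815 ],
       [-0.0044479 , -0.90707872, -0.42093753]])}
{'K': array([[418.11898794,   0.        , 318.80626272],
       [  0.        , 418.11898794, 197.98113014],
       [  0.        ,   0.        ,   1.        ]]), 'dist': array([0.0253521, 0.       , 0.       , 0.       , 0.       ]), 'position': array([ 0.23687511, -0.92259419,  0.67599449]), 'rotation': array([[ 0.93085991, -0.2261433 ,  0.28698263],
       [-0.36512519, -0.54662986,  0.75357773],
       [-0.01354328, -0.80625989, -0.59140644]])}
{'K': array([[344.85437975,   0.        , 321.76634352],
       [  0.        , 344.85437975, 204.49936533],
       [  0.        ,   0.        ,   1.        ]]), 'dist': array([-0.0292
[... 540 characters left out ...]
21, -0.08228348]), 'qd': array([ 0.00042981, -0.00127644,  0.00088161, -0.00359097, -0.00053109,
        0.00070454,  0.00028223]), 'joint_efforts': array([ 3.33697863e-04, -5.10767841e+01, -4.67274967e-02, -2.37979531e+01,
        1.07760131e-02,  5.44104041e-03, -2.80327527e-05]), 'position': array([6.74593296e-01, 6.04296865e-06, 2.55484998e-01]), 'tcp_rot': array([[-1.52410934e-03, -1.51884261e-05,  9.99998838e-01],
       [-3.95831468e-05,  9.99999999e-01,  1.51281146e-05],
       [-9.99998838e-01, -3.95600440e-05, -1.52410994e-03]]), 'wrist_force': array([ 0.79682815,  0.26185796, -0.44734951]), 'ft_torque': array([0.0120296 , 0.02417098, 0.06169981]), 'finger_gap': 0.0857526899354727}
```

View pics/scene0.png

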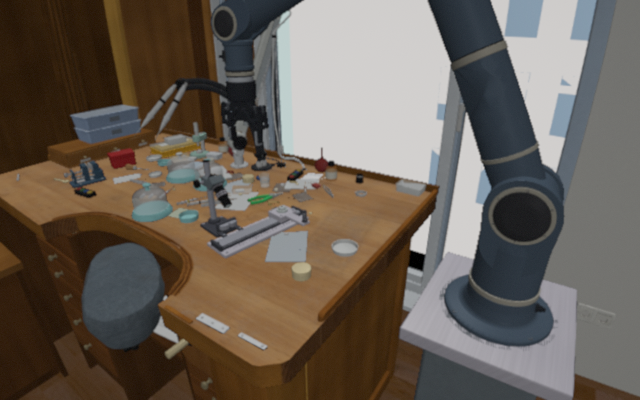

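View pics/side0.png

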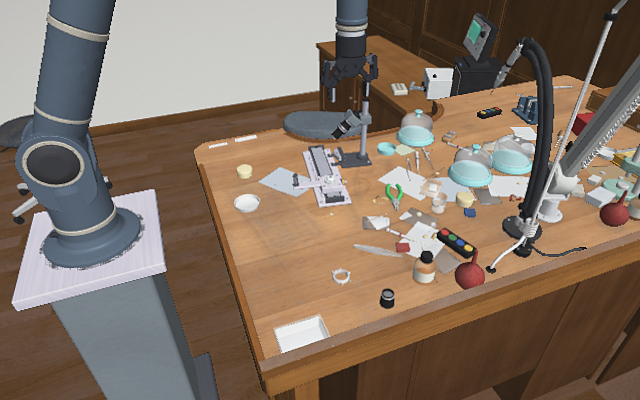

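View pics/wrist0.png

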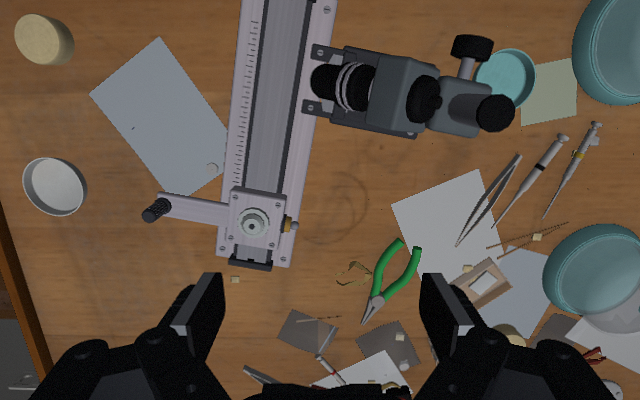

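The wrist view shows the slide: nest at (253,222), post at (155,210), ball plunger at (295,225), and the microscope foot at (370,95). The side view shows the watch case at (342,276), the tweezers at (378,250) and the bottle at (424,267).

```bash
python3 - <<'E'
from h import *
s=np.load('pics/side0.npz')
print('case',atz('side',[[342,276],[378,250],[424,282],[388,305],[244,178]],0.005))
print(withd('side',[[332,280],[378,250]],s['d']))
w=np.load('pics/wrist0.npz'); a=(w['pos'],w['rot'])
print('post',withd('wrist',[[152,212],[155,208]],w['d'],*a))
print('seat',withd('wrist',[[253,222],[245,232],[262,205]],w['d'],*a))
print(atz('wrist',[[253,222]],.05,*a))
cv2.imwrite('pics/sc1.png',cv2.resize(s['p'][230:330,290:470,::-1],None,fx=4,fy=4,interpolation=2))
cv2.imwrite('pics/wc1.png',cv2.resize(w['p'][140:280,130:330,::-1],None,fx=4,fy=4,interpolation=2))
E
```

```text
case [[ 0.50475774 -0.35192886  0.005     ]
 [ 0.61471743 -0.30921704  0.005     ]
 [ 0.65845878 -0.43256334  0.005     ]
 [ 0.55823921 -0.45789697  0.005     ]
 [ 0.39701881  0.10731525  0.005     ]]
[[ 0.4827431  -0.34867044 -0.00177368]
 [ 0.61669269 -0.30601046  0.00149222]]
post [[ 0.51437181 -0.02719242  0.07071307]
 [ 0.51394902 -0.02587852  0.06315901]]
seat [[ 0.60464195 -0.04555676  0.04967392]
 [ 0.5958034  -0.05643333  0.04996571]
 [ 0.61241855 -0.03176905  0.03696599]]
[[ 0.60471271 -0.04542585  0.05      ]]
```

View pics/sc1.png

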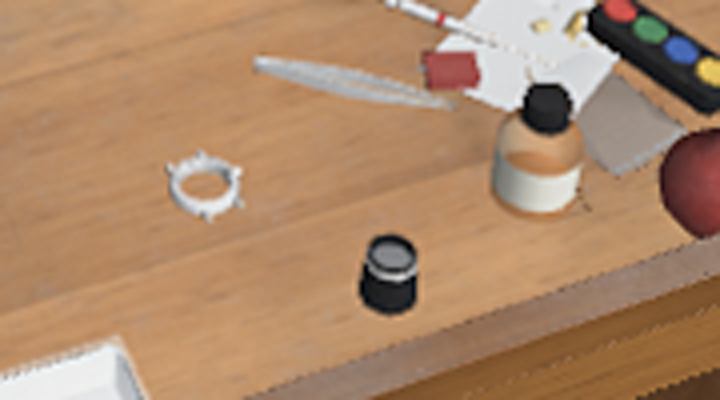

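View pics/wc1.png

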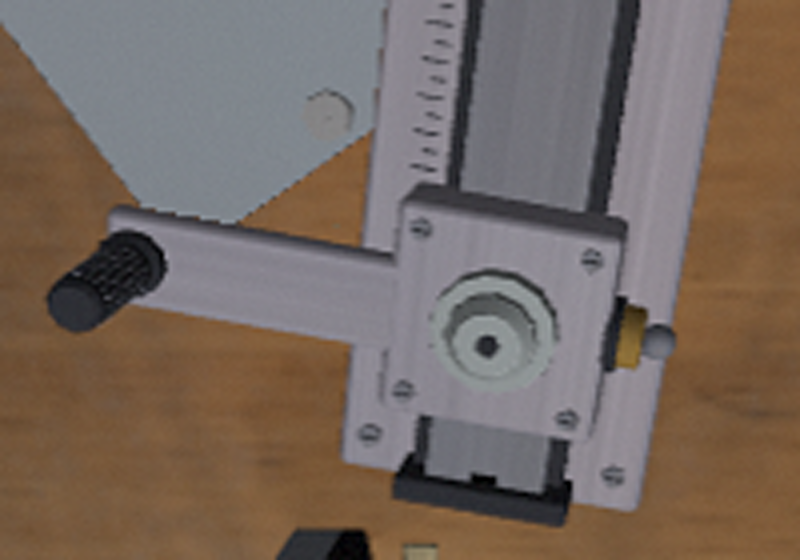

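```bash
python3 - <<'E'
from h import *
R=np.array([[0,0,1],[0,1,0],[-1,0,0.]])
movep([0.505,-0.385,0.17],R)
s,p,d=snap('wrist','w1'); print(s['position'],s['time_s'])
E
```

```text
[ 0.50658601 -0.38341989  0.17030611] 1.7333
```

View pics/w1.png

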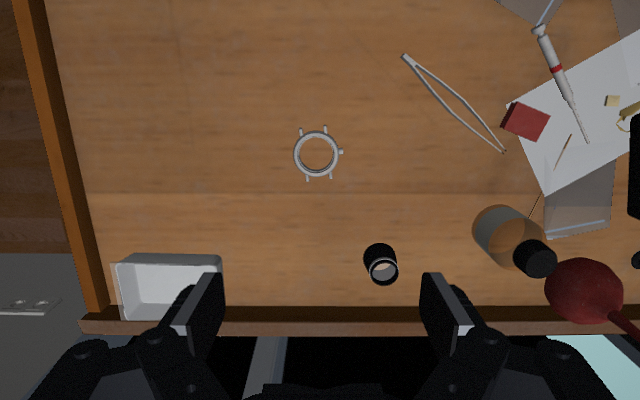

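```bash
python3 - <<'E'
from h import *
w=np.load('pics/w1.npz'); a=(w['pos'],w['rot'])
cv2.imwrite('pics/w1c.png',cv2.resize(w['p'][115:195,270:370,::-1],None,fx=7,fy=7,interpolation=2))
print(atz('wrist',[[316,153.5],[301,131],[325,128],[308,178],[331,175],[341,151]],.009,*a))
w=np.load('pics/wrist0.npz'); a=(w['pos'],w['rot'])
print(atz('wrist',[[251.7,226.2]],.051,*a),atz('wrist',[[149.5,217]],.072,*a))
E
```

```text
[[ 0.50195141 -0.35102087  0.009     ]
 [ 0.49002871 -0.33296973  0.009     ]
 [ 0.50915482 -0.33056316  0.009     ]
 [ 0.49524132 -0.37158765  0.009     ]
 [ 0.51436792 -0.36896766  0.009     ]
 [ 0.52225948 -0.34891392  0.009     ]]
[[ 0.60331543 -0.04959357  0.051     ]] [[ 0.51185088 -0.03174111  0.072     ]]
```

View pics/w1c.png

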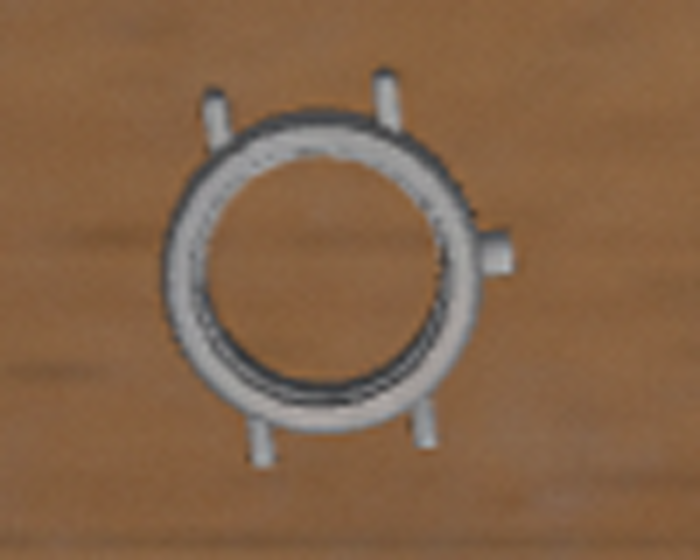

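```bash
cat >> h.py <<'E'
def RZ(z):
    z=np.array([z[0],z[1],0.]);z/=np.linalg.norm(z);x=np.array([0,0,-1.]);return np.c_[x,np.cross(z,x),z]
E
python3 - <<'E'
from h import *
Rl=RZ([-.134,.991]); Rs=RZ([.19,.98])
for p,R in [([.502,-.3515,.1],Rl),([.502,-.3515,.027],Rl),([.6033,-.0496,.071],Rs),([.512,-.032,.052],Rs),([.54,.13,.052],Rs)]:
    print(inverse_kinematics(p,R))
movep([.502,-.3515,.11],Rl)
command_gripper(.065,40)
s,p,d=snap('wrist','w2'); print(s['position'],s['time_s'],s['joint_pos'])
E
```

```text
[ 0.79686676  0.56544293 -0.3477017   1.80998321  0.25478316  0.81010243
  2.0274362 ]
[ 0.7750726   0.66638966 -0.32014179  1.84255955  0.31367014  0.68216081
  1.97866674]
[ 0.22843345  0.58851265 -0.2930347   1.84577988  0.23966531  0.74166622
  1.18357854]
[ 0.21690194  0.509193   -0.29829902  2.07119723  0.25817478  0.5957508
  1.11872222]
[-0.00985112  0.57265811 -0.39497428  1.96877141  0.3445828   0.66521565
  0.75722332]
[ 0.50203381 -0.35151393  0.11006707] 3.4083 [ 0.79875542  0.55232905 -0.3499198   1.8039078   0.24686533  0.82812999
  2.03387968]
```

View pics/w2.png

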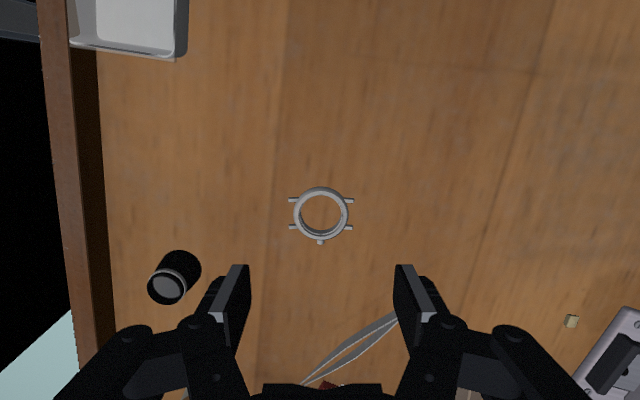

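The case is at (321,213), its lugs level with the jaw axis and the crown at (320,241), pointing away from both jaws. The jaws straddle it, so I'll check the centre and then grasp.

```bash
python3 - <<'E'
from h import *
w=np.load('pics/w2.npz'); a=(w['pos'],w['rot'])
print(atz('wrist',[[321,213]],.009,*a),atz('wrist',[[290,200],[290,226],[352,200],[352,226]],.005,*a))
cv2.imwrite('pics/w2c.png',cv2.resize(w['p'][170:250,270:370,::-1],None,fx=7,fy=7,interpolation=2))
E
```

```text
[[ 0.49943595 -0.3519669   0.009     ]] [[ 0.49440424 -0.37390101  0.005     ]
 [ 0.51338605 -0.37190947  0.005     ]
 [ 0.48875166 -0.33217034  0.005     ]
 [ 0.50758178 -0.32907271  0.005     ]]
```

View pics/w2c.png

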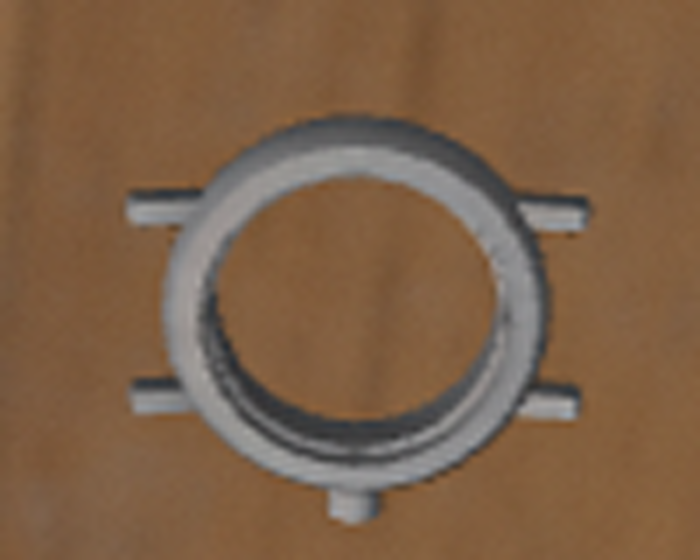

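```bash
python3 - <<'E'
from h import *
R=sense()['tcp_rot']
Rl=RZ([-.134,.991])
move_l([.501,-.3517,.045],Rl)
command_gripper(.054)
r=move_l([.501,-.3517,.019],feed=.02,until_force=6); s=sense(); print(r,s['position'],s['wrist_force'],s['time_s'])
snap('side','s2')
E
```

```text
True [ 0.50089385 -0.35161669  0.02128931] [-1.05080381 -1.01941043  5.1285735 ] 5.3917
```

```bash
python3 - <<'E'
from h import *
move_l([.501,-.3517,.0235],feed=.03)
command_gripper(.03,30); s=sense(); print(s['finger_gap'],s['position'],s['wrist_force'],s['time_s'])
snap('wrist','w3')
move_l([.501,-.3517,.12],feed=.12); s=sense(); print(s['finger_gap'])
s,_,_=snap('wrist','w4'); print(s['time_s'])
for n in 'w3','w4':
    cv2.imwrite(f'pics/{n}c.png',cv2.resize(cv2.imread(f'pics/{n}.png')[200:400,180:460],None,fx=2.8,fy=2.8,interpolation=2))
E
```

```text
0.036158654085356054 [ 0.50064782 -0.349634    0.02400407] [-3.5809832   4.00575025  8.64385115] 6.0
0.0355127681138427
7.0083
```

View pics/w3c.png

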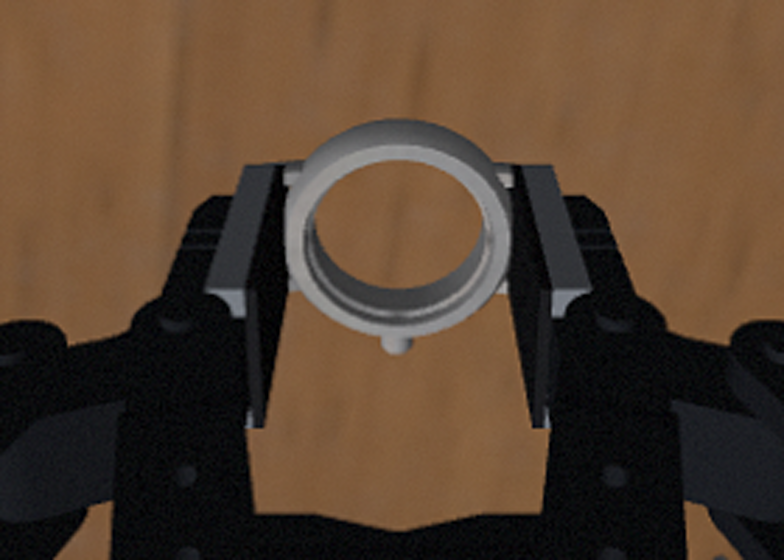

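View pics/w4c.png

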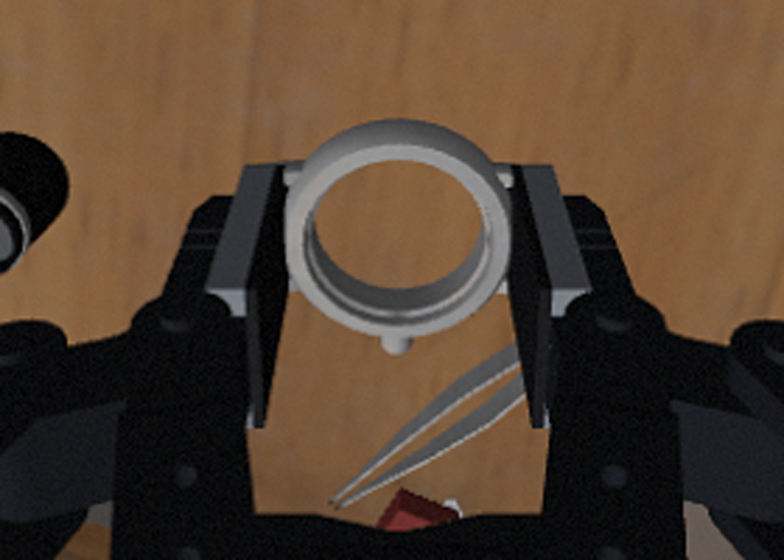

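The case is held flat by all four lugs, with the ring centre at about (322,286) and the crown free.

```bash
python3 - <<'E'
from h import *
w=np.load('pics/w4.npz')
t,r=ray('wrist',[[322.3,285.7]],np.zeros(3),np.eye(3)); print('case in tool',t+r*((.015-t[0])/r[:,0])[:,None])
Rs=RZ([.19,.98]); 
movep([.53,-.05,.17],Rs)
s,_,_=snap('wrist','w5'); print(s['time_s'],s['position'])
E
```

```text
case in tool [[0.015      0.00021434 0.00068742]]
8.2333 [ 0.52993677 -0.0514585   0.16959798]
```

View pics/w5.png

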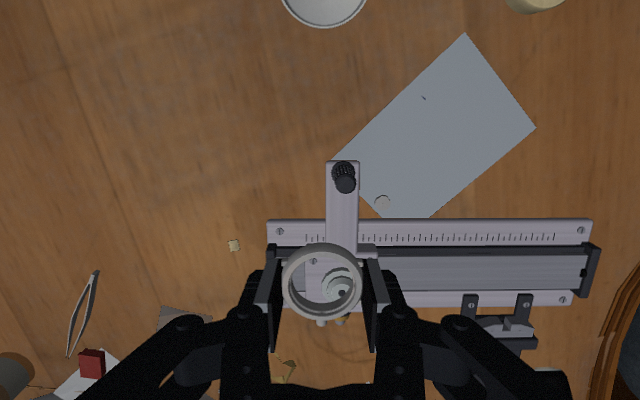

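```bash
python3 - <<'E'
from h import *
w=np.load('pics/w5.npz')
cv2.imwrite('pics/w5c.png',cv2.resize(w['p'][140:350,250:450,::-1],None,fx=2.8,fy=2.8,interpolation=2))
E
```

```text
(no output)
```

View pics/w5c.png

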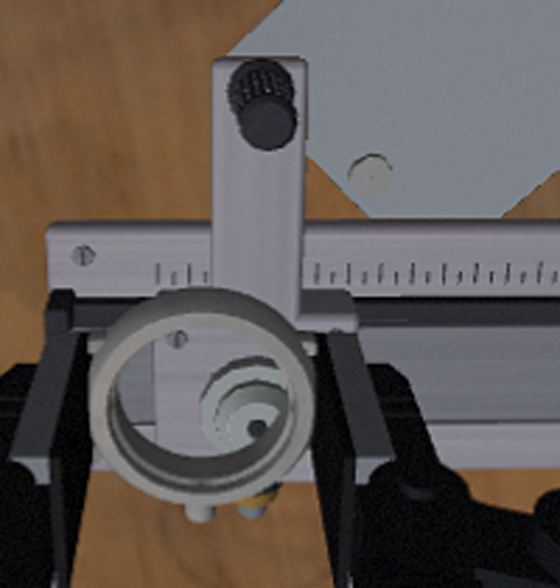

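Seen through the bore, the spigot hole is at (341.8,292.9), and the post top is at (345.7,183.6).

```bash
python3 - <<'E'
from h import *
w=np.load('pics/w5.npz'); a=(w['pos'],w['rot'])
n=atz('wrist',[[341.8,292.9]],.051,*a)[0]; p=atz('wrist',[[345.7,183.6]],.072,*a)[0]
print(n,p,n-p,np.linalg.norm(n-p)); print('ends',atz('wrist',[[267,219],[592,219]],.01,*a))
E
```

```text
[ 0.6030929  -0.04920938  0.051     ] [ 0.5090693  -0.03128645  0.072     ] [ 0.0940236  -0.01792293 -0.021     ] 0.09799320323256433
ends [[ 0.5448505  -0.10223226  0.01      ]
 [ 0.5994913   0.17681604  0.01      ]]
```

```bash
python3 - <<'E'
from h import *
Rs=RZ([.192,.981]); X=[.6033,-.0501]
movep(X+[.14],Rs); move_l(X+[.085],feed=.1)
s,_,_=snap('wrist','w6'); print(s['time_s'],s['position'],s['wrist_force'])
cv2.imwrite('pics/w6c.png',cv2.resize(cv2.imread('pics/w6.png')[200:400,180:460],None,fx=2.8,fy=2.8,interpolation=2))
a=(s['position'],s['tcp_rot']); n=[.6032,-.0494]
print(proj('wrist',[n+[.051]],*a), proj('wrist',[n+[.085-.015]],*a))
E
```

```text
9.4 [ 0.60357995 -0.0500732   0.08545688] [ 0.02547461 -0.86193486 -0.63163186]
[[322.06021063 263.95336404]] [[322.08608004 284.82135902]]
```

View pics/w6c.png

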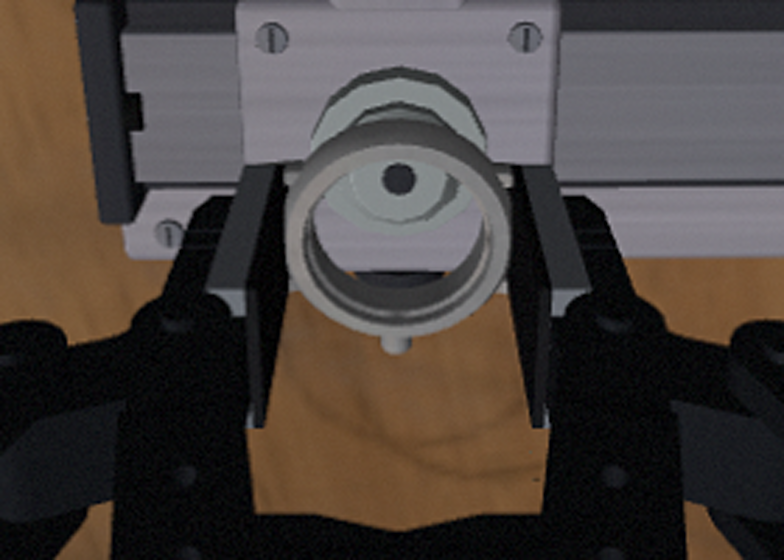

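The spigot hole sits at (322.5,263.9), within half a pixel of the prediction, so the case is aligned and I can lower it.

```bash
python3 - <<'E'
from h import *
X=[.6033,-.0501]
r=move_l(X+[.066],feed=.02,until_force=5); s=sense(); print(r,s['time_s'],s['position'],s['wrist_force'])
snap('wrist','w7')
cv2.imwrite('pics/w7c.png',cv2.resize(cv2.imread('pics/w7.png')[200:400,180:460],None,fx=2.8,fy=2.8,interpolation=2))
E
```

```text
True 10.25 [ 0.60309191 -0.05010148  0.06786848] [-1.12576943  0.37087121  4.56272029]
```

View pics/w7c.png

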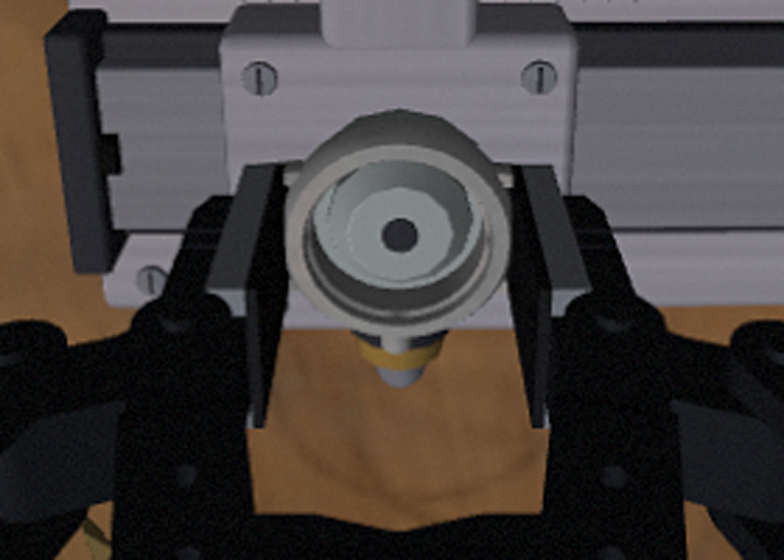

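Contact came at TCP z 0.0679, against an expected 0.068, with the spigot centred in the bore. Releasing now.

```bash
python3 - <<'E'
from h import *
X=[.6033,-.0501]
command_gripper(.062); sleep(.3); s=sense(); print(s['finger_gap'],s['wrist_force'])
move_l(X+[.125],feed=.12)
move_l([.55,-.06,.15],feed=.2)
s,_,_=snap('wrist','w8'); print(s['time_s'],s['position'])
E
```

```text
0.06184782467749184 [-0.43774281 -0.09391969 -0.24616667]
12.0583 [ 0.54971579 -0.06022888  0.14972868]
```

View pics/w8.png

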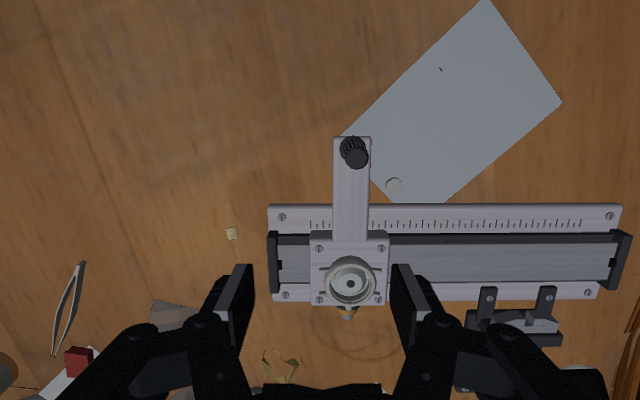

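```bash
python3 - <<'E'
from h import *
w=np.load('pics/w8.npz'); a=(w['pos'],w['rot'])
cv2.imwrite('pics/w8c.png',cv2.resize(w['p'][120:340,300:580,::-1],None,fx=2.8,fy=2.7,interpolation=2))
print(atz('wrist',[[356,159]],.072,*a))
E
```

```text
[[ 0.5098432  -0.03202272  0.072     ]]
```

View pics/w8c.png

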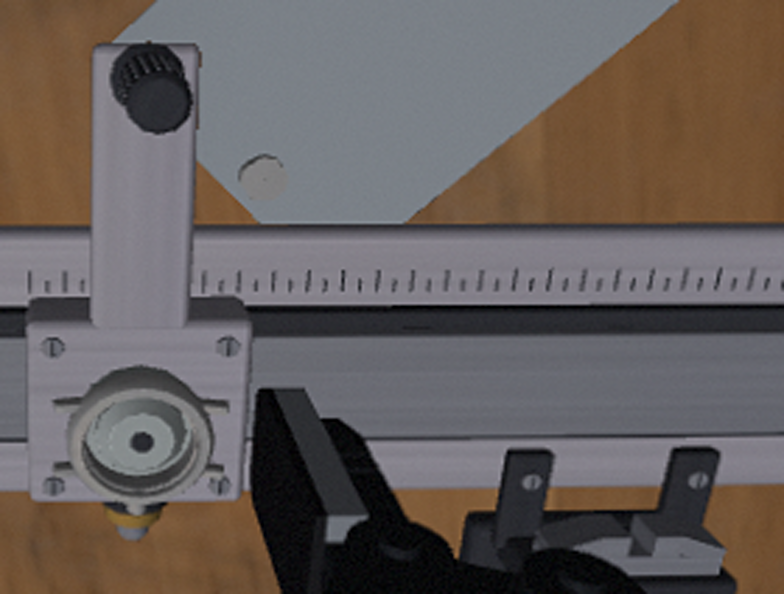

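```bash
python3 - <<'E'
from h import *
w=np.load('pics/w8.npz'); a=(w['pos'],w['rot']); u=np.array([.192,.981,0])
b,n=atz('wrist',[[347,314.4],[528.6,318]],.029,*a); print(b,n,(n-b)@u, np.cross(u,n-b))
c=atz('wrist',[[350,284.5]],.053,*a); print('case top c',c)
Rs=RZ(u[:2]); P=[.510,-.0315]
for t in (0,.1,.14,.16): print(inverse_kinematics([P[0]+t*.192,P[1]+t*.981,.066],Rs) is not None)
command_gripper(.05)
movep(P+[.12],Rs); move_l(P+[.066],feed=.08,until_force=8)
s=sense(); print(s['position'],s['wrist_force'])
command_gripper(.005,40); s,_,_=snap('wrist','w9'); print(s['position'],s['wrist_force'],s['finger_gap'],s['time_s'])
E
```

```text
[ 0.64502888 -0.05742621  0.029     ] [0.6788412  0.09078791 0.029     ] 0.15189001745749778 [ 0.          0.         -0.00471278]
case top c [[ 0.60253298 -0.04965684  0.053     ]]
True
True
True
True
[ 0.51037709 -0.03144648  0.06623396] [ 0.08845277 -0.05721282  0.27747591]
[ 0.51030565 -0.03157717  0.066498  ] [-0.03262809 -0.81205986  3.53387765] 0.012816666010962149 13.975
```

View pics/w9.png

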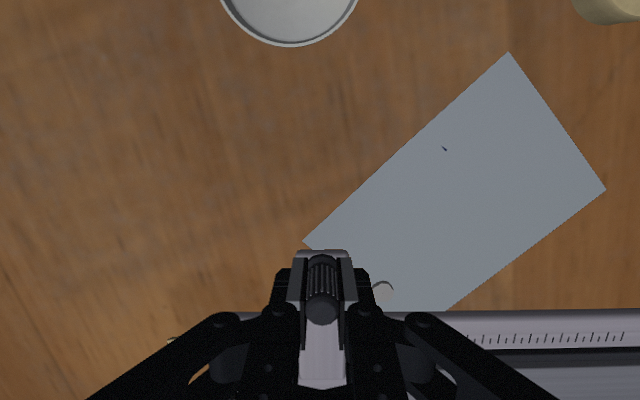

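The post is pinched (gap 12.8 mm). The notch is about 152 mm away by vision, so I'll slide in legs and watch the forces.

```bash
python3 - <<'E'
from h import *
u=np.array([.192,.981,0]);v=np.array([-.981,.192,0]); P=sense()['position']; np.save('P.npy',P)
for t in (.02,.06,.1,.12):
    move_l(P+u*t,feed=.06); s=sense(); f=s['wrist_force']; d=s['position']-P
    print(t,'act',(d@u).round(4),(d@v).round(4),'F',(f@u).round(2),(f@v).round(2),f[2].round(2),s['time_s'])
snap('side','s3')
E
```

```text
0.02 act 0.0208 0.0001 F 0.2 0.81 2.91 14.5083
0.06 act 0.0602 0.0002 F 0.61 1.59 4.96 15.325
0.1 act 0.0997 0.0003 F -0.54 2.81 5.38 16.1417
0.12 act 0.1196 0.0003 F 1.45 3.17 7.73 16.625
```

```bash
python3 - <<'E'
from h import *
u=np.array([.192,.981,0]);v=np.array([-.981,.192,0]); P=np.load('P.npy'); best=0
t=.122
while t<.153:
    t+=.001
    move_l(P+u*t,feed=.01); sleep(.05)
    fs=[]
    for _ in range(3): fs.append(sense()['wrist_force']); sleep(.02)
    s=sense(); f=np.mean(fs,0); d=s['position']-P; fu=f@u
    print('%.1f act %.2f %.2f F %.2f %.2f %.2f'%(t*1e3,d@u*1e3,d@v*1e3,fu,f@v,f[2]),s['time_s'])
    best=min(best,fu)
    if best<-2.5 and fu>-0.7: print('drop');break
snap('side','s4')
E
```

```text
123.0 act 122.04 0.37 F -0.60 3.65 6.11 17.225
124.0 act 122.96 0.38 F -0.00 3.32 6.58 17.575
125.0 act 123.96 0.36 F -0.16 3.86 6.07 17.925
126.0 act 124.96 0.38 F -0.38 3.87 6.12 18.275
127.0 act 125.94 0.38 F 0.07 3.66 6.59 18.625
128.0 act 126.94 0.34 F -0.02 4.02 6.74 18.975
129.0 act 127.95 0.39 F -0.06 3.70 6.44 19.325
130.0 act 128.93 0.37 F 0.10 4.23 5.85 19.675
131.0 act 129.53 0.37 F -1.18 4.08 7.08 20.025
132.0 act 129.84 0.39 F -2.30 3.99 8.15 20.375
133.0 act 130.16 0.40 F -3.05 4.02 8.31 20.725
134.0 act 130.43 0.42 F -4.65 3.87 8.95 21.075
135.0 act 131.01 0.40 F -6.11 4.53 9.55 21.425
136.0 act 131.61 0.39 F -6.29 4.73 10.41 21.775
137.0 act 132.20 0.38 F -6.92 4.56 10.90 22.125
138.0 act 132.82 0.38 F -7.87 4.60 10.82 22.475
139.0 act 133.38 0.38 F -8.71 4.38 11.23 22.825
140.0 act 134.04 0.41 F -9.24 5.04 12.32 23.175
141.0 act 134.74 0.42 F -10.25 5.02 12.66 23.525
142.0 act 135.85 0.41 F -9.33 5.20 11.71 23.875
143.0 act 138.14 0.41 F -7.82 4.79 10.71 24.225
144.0 act 139.43 0.43 F -7.17 4.46 9.78 24.575
145.0 act 140.58 0.43 F -6.69 3.82 9.67 24.925
146.0 act 141.62 0.44 F -6.53 4.53 10.24 25.275
147.0 act 142.65 0.42 F -5.92 4.99 9.74 25.625
148.0 act 143.74 0.41 F -6.07 4.44 10.24 25.975
149.0 act 148.18 0.44 F 1.05 3.37 5.30 26.325
drop
```

It dropped in at 148 mm: resistance went from -6 N to +1 N. Next I'll find the notch centre with half-millimetre steps.

```bash
python3 - <<'E'
from h import *
u=np.array([.192,.981,0]);v=np.array([-.981,.192,0]); P=np.load('P.npy')
for t in (.149,.1494,.1498,.1502):
    move_l(P+u*t,feed=.01); sleep(.2)
    fs=[]
    for _ in range(5): fs.append(sense()['wrist_force']); sleep(.02)
    s=sense(); f=np.mean(fs,0); d=s['position']-P; fu=f@u
    print('%.1f act %.2f %.2f F %.2f %.2f %.2f'%(t*1e3,d@u*1e3,d@v*1e3,fu,f@v,f[2]),s['time_s'],s['finger_gap'])
    if fu<-1: break
s,p,d=snap('side','s5'); snap('scene','c5'); snap('wrist','w10')
cv2.imwrite('pics/s5c.png',cv2.resize(p[120:230,260:400,::-1],None,fx=5,fy=5,interpolation=2))
E
```

```text
149.0 act 148.27 0.42 F 0.47 3.71 5.53 26.9083 0.01291023665683338
149.4 act 148.47 0.40 F 0.21 4.02 6.28 27.4417 0.012769845077735126
149.8 act 148.57 0.43 F -0.58 4.13 6.48 27.975 0.012806398491471587
150.2 act 148.66 0.42 F -0.81 4.30 7.42 28.5083 0.013105365063834574
```

View pics/s5c.png

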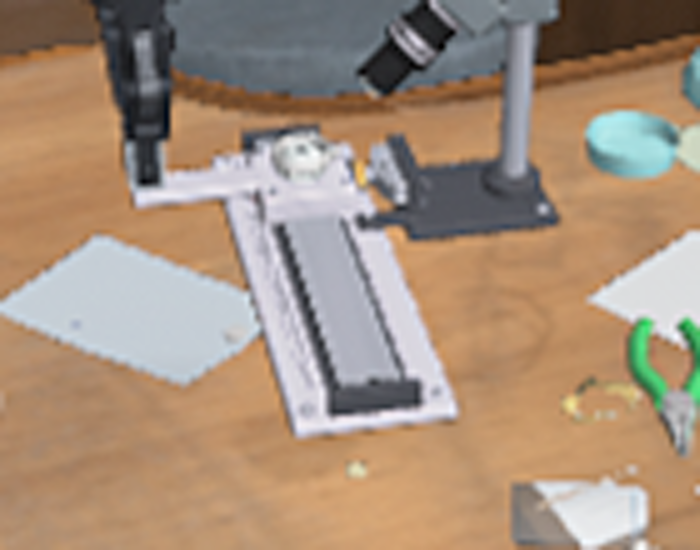

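View pics/w10.png

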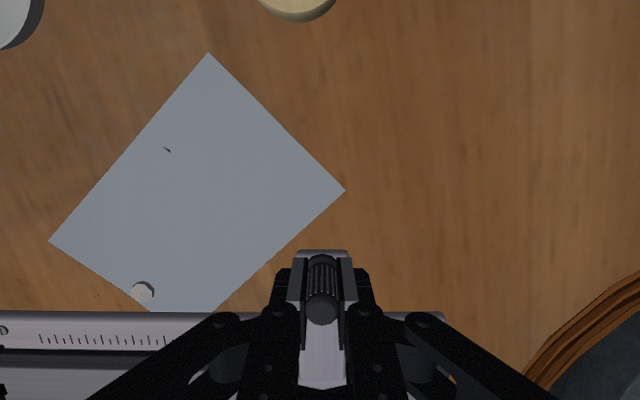

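```bash
python3 - <<'E'
from h import *
u=np.array([.192,.981,0]); P=np.load('P.npy')
move_l(P+u*.1495,feed=.01); sleep(.5)
s=sense(); print(((s['position']-P)@u), s['wrist_force']@u,s['time_s'],s['finger_gap'])
n=np.array([.6032,-.0494,.053])+u*.1485
a=np.linspace(0,6.283,60)
for c,f in (('side','s5'),('scene','c5')):
    p=cv2.imread(f'pics/{f}.png'); q=proj(c,n[None])[0]; print(q)
    x0,y0=int(q[0])-35,int(q[1])-25
    im=cv2.resize(p[y0:y0+50,x0:x0+70],None,fx=10,fy=10,interpolation=2)
    ring=n+.019*np.c_[np.cos(a),np.sin(a),0*a]; r=(proj(c,ring)-[x0,y0]+.5)*10
    im2=im.copy(); cv2.polylines(im2,[r.astype(int)],True,(0,0,255),1); cv2.imwrite(f'pics/{f}z.png',im2)
E
```

```text
0.148418208884624 0.5272002245818258 29.4083 0.01291669490265433
[320.13149679 149.80033158]
[238.32140971 223.28690502]
```

View pics/s5z.png

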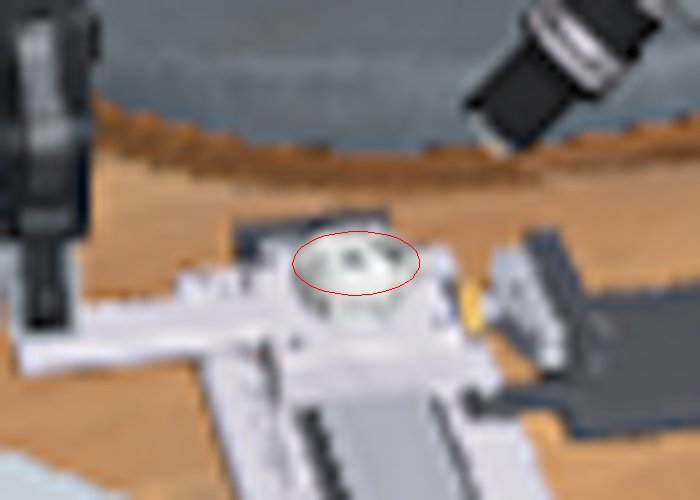

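View pics/c5z.png

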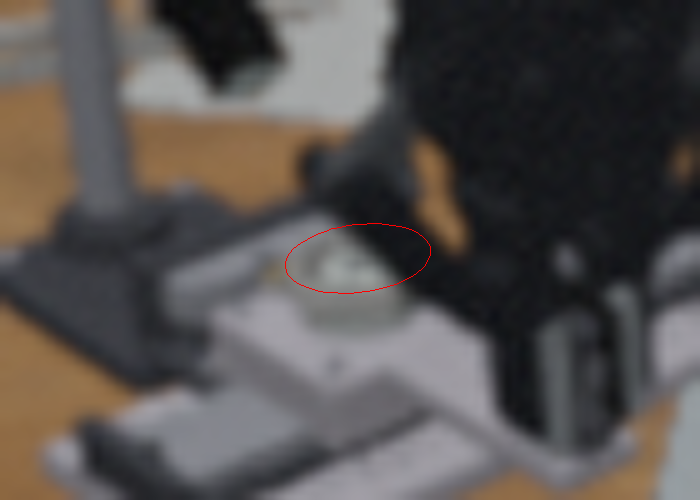

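The case fits the predicted seated outline, lying flat in the side view. The ball is in the notch and the fingers are on the post, so I'm handing in.

```bash
python3 -c "
from h import *
print(finish_job())"
```

```text
the job is handed in; nothing more can be done
None
```

I loaded the watch case into the nest, slid the carriage to the detent notch and handed the job in at about 29.4 s, with the fingers still gripping the post. The hand-in gives no verdict.

- **Loading:** I gripped the case by its lugs. It touched down at TCP height 0.0679 m (0.068 m expected), with the spigot centred in the bore. After release, a measurement put its centre about 0.7 mm from my estimate of the nest.
- **Sliding:** Resistance rose to about 10 N on the ramp (the brief gave 4 to 9 N) and was about 6 N on the land. At 148 mm of travel it fell to about +1 N. The camera had put the notch at about 152 mm, so I went by the force signal.
- **Final state:** Small steps around the drop put the notch centre near 148.5 mm, and the carriage was left at 148.4 mm. Force along the rail was about 0.5 N. The post was held with a 40 N grip setting, at a 12.9 mm finger gap.
- **Case at the end:** In the side view the case lies flat and fits the outline predicted for a seated case. In the scene view the gripper hid part of it, so that check is weaker.
- **Not checked:** I did not re-measure the tweezers, oil bottle or brass box afterwards. No motion was planned near them or the microscope, and I saw no unexplained force.

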